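# Open the sprung lid of a UV curing box

## Robot

A 7-joint arm with a two-finger parallel gripper is mounted at the origin on the work surface. World frame = base frame: x ahead of the robot, y to its left, z up, the work surface at z = 0. Lengths are in m, angles in rad, forces in N, time in s.
With the tool pointing down it reaches from about 0.425 to 0.825 m from the base axis. Payload 3.6 kg.
Tool frame: the origin (TCP) lies at the very end of the fingers, on their centre line; the grasp point (between the pads) lies 19 mm behind it; z points along the fingers, y is the line along which they close (so a half turn about z gives the same grasp; the last joint's range is limited). The gripper opens to 93 mm and grips with 3 to 60 N. Pads are 15 mm wide; open, the fingers measure 128 mm over their backs; the gripper's body (75 mm by 188 mm) begins 65 mm behind the grasp point.
Start: joints at [-1.333, 0.615, -0.013, 1.423, 0.008, 1.103, -0.04], TCP at [0.169, 0.627, 0.219] pointing down, gripper open.
Joint ranges: [-3.12, 3.12], [-0.3, 2.06], [-1.34, 1.32], [0.26, 2.42], [-1.36, 4.5], [0.01, 1.98], [-2.84, 2.84]. Speed limits (rad/s): [2.79, 2.79, 3.14, 3.14, 3.14, 3.14, 3.14].

## Interface

Orientations are given as a rotation vector (axis times angle).
In Python, from station import ctrl gives the robot as it stands.
- The arm moves only by the tool step_arm, never from a script. Its argument "commands" is a list of rows, each a list of 4 numbers: the shift along the tool's x, y, z in units of 0.025 m (1.0 is 0.025 m), then the turn about the tool's z in units of 8 degrees (1.0 is 8 degrees). In form: [[tx, ty, tz, turn], ...]. A call has 1 to 5 rows; each row shifts and turns the commanded pose from where the row before left it, along the tool's axes as they then stand; what a row does not reach is not made up. A row lasts 1/8 s, in which the tool goes at most 62.5 mm and 10.7 degrees, less where a joint would pass 70% of its speed; a pose out of reach is approached as far as the arm can. A call with a number of a shift or a turn outside -1 to 1 is refused whole. A call with a gripper value outside its range is refused whole. "hand" is the gripper's target within -1 to 1 (fully open at 1, half-way at 0, shut at -1), set as the call begins (left out, the last holds). The fingers move at their own pace and stop on an object; "squeeze" is the grip in N (left out, the last holds). Time passes only in rows, so rows that do not move let the fingers close. It gives the time, the measured TCP pose, the force, the opening and the grip force at its end, in the units of the state.
- ctrl.state(): the state, without advancing time (a new reading comes with each control period).
- ctrl.capture(name): name is "scene" or "top"; returns a dict with "color" (400x640x3 uint8, red, green, blue), "depth" (400x640 float32, m along the optical axis (not along the pixel's ray), 0 where there is no reading), "vfov" (degrees; the focal length in pixels is half the picture's height over the tangent of half this angle, whatever the lens; pixels are square), "cx", "cy" (the principal point, pixels), "k1" (the pictures are not rectified: a ray, as slopes to the right and down, at radius r is drawn at 1 + k1 r^2 times it, then the intrinsics apply), "position" and "orientation" of the camera in the world. Camera axes: x right, y up, looking along -z (the intrinsics and any distortion apply to the point x, -y, -z); pixel columns grow to the right and rows downward; lengths in m; the calibration is good to about 2 mm. A picture is of the moment at which its call begins.
- ctrl.job_done(): hands the job in; it is judged then, once.
Trained networks look in a picture, given as the dict that the camera call returned (one of the last four; its "shot" number tells which), for a name from the list of things; names that differ only in an ending like _2 or _b are one class to them, and where a whole thing is asked for, a point or a joint stands for the part that bears it (a point fixed in the world has none). Each returns a list of dicts, best first, with "score" (0 to 1); they miss things now and then, are a little off and sometimes report something else, mostly with a low value. They report only what shows in the picture. A call takes as long as a camera call.
- ctrl.spot_in(target, picture): "centre" ([column, row] in pixels, amid what is visible of it).
- ctrl.regions_of(target, picture): "pixels" (400x640 bool, what is visible of it) and "centre" ([column, row] in pixels, amid what is visible of it).
- ctrl.mark_of(target, picture): "centre" ([column, row] in pixels: a listed point, or the origin of a listed thing).
The state is a dict: "clock": time; "q": joint angles; "qvel": joint speeds; "joint_efforts": joint torques, N m; "tcp_pos": TCP position; "eef_rot": TCP orientation; "ft_force": force on the tool from outside, world axes, zero at the start; "torque": the same for the moment, N m; "finger_gap": finger opening in m; "grip_force": force on a finger pad.
Only numpy, scipy, OpenCV 4.12 (cv2) and the standard library are available. Lean on these libraries where they do the work, as an engineer would, in place of code of your own. Each camera call takes 0.05 s, during which the arm holds its last target. There are 200 camera calls.

## Task

Open the UV curing box on the model maker's table so that the casting can be got at: with the fingertips, press down the release tab in the middle of its front deck until the lid springs up, then push the lid over with the fingers until it is fully open against its stop. Do not lift, shove or tip the box, and leave the figure inside it and the things around it where they stand.

Things in the scene. Friction and masses are not known exactly. Their poses are not given: they have to be found in the camera images.
- curing_box: UV curing box for castings: white housing 207 mm deep, 190 mm wide, 3.2 kg, loose on rubber feet, within 20 degrees of facing the robot. Origin: on the table, amid its width; +x to its back, z up. Front deck: x -107 to -55 mm, top at 82 mm, with a timer knob (26 mm wide, 12 mm proud) at y +60 mm and flat keys at y -48 and -70. Chamber behind, under the lid: x -55 to +100 mm, walls 98 mm high
- tab_press (a point): where to press the release tab: top of a black ribbed paddle amid the front deck, 40 mm wide, 96 mm above the table (deck: 82). It runs from 15 mm before this point to 25 mm behind it, where its hook rises 20 mm higher over the lid's edge; its front is kicked up 0.15 rad. It tips down: 3 to 4 mm (2.5 N) here frees the lid, full travel 7.3 mm (3.5 N, to 10 N if the fingertip is broad). Springs back
- tab (a joint): angle of the release tab, rad: 0 at rest, 0.26 pressed right down; the lid comes free at about 0.12
- lid (a joint): lid angle, rad: 0 to 0.01 shut and latched; about 0.5 where its spring lifts it by itself within about 1.5 s of the tab being pressed; 1.9 fully open, leaning back on its stop. Beyond 0.5 a stiff hinge holds it where it is left; about 1 N at its front edge moves it
- lid_edge (a point): middle of the lid's front edge, half-way through its thickness; moves with the lid. The lid is a flat panel, grey frame round a clear amber window, 12 mm thick, 190 mm wide; this edge is 153 mm from the hinge axis, 104 mm above the table when shut, under the tab's hook
- lid_hinge (a point): middle of the lid's hinge axis at the back of the box, 104 mm above the table, in the mid-plane of the lid; the axis runs along the box's y and this point is straight behind the tab (box +x). As the lid opens its front edge rises and swings over to the back
- figure: cast grey resin figure, 56 mm tall on a round 32 mm base, standing loose inside the chamber on a turntable 24 mm above the table; its top is 18 mm below the chamber's rim; origin: centre of its underside
- walker: a cast grey resin figure of a walking man, 85 mm tall on a round 49 mm base, standing loose on the table near the box; origin: centre of its underside
- bust: a cast grey resin bust, 78 mm tall and 46 mm wide on a round 42 mm foot, standing loose on the table near the box; origin: centre of its underside
- paint_pot: a small paint pot with a black cap, 38 mm in diameter, 42 mm tall, standing loose near the box; origin: centre of its underside
- glue_bottle: a slim clear glue bottle with a white cap, 32 mm in diameter, 95 mm tall, standing loose near the box; origin: centre of its underside
- model_car: a toy-sized model saloon car, 196 mm long, 72 mm wide, 61 mm tall, standing loose to the robot's right; origin: centre of its underside
- loupe_visor: a white head-worn magnifier visor, about 220 mm long, 165 mm wide and 60 mm tall, lying loose to the robot's left; its origin is under its front housing

How it is judged:
On the way, in this order (a step that is already met when the one before it is completed fails the run):
1. the fingers press the release tab down (value of joint tab above 0.08 rad and contact force between the fingers and tab above 0.5 N).
2. the latch lets go and the lid springs up (lid past 0.3 rad) (value of joint lid above 0.3 rad), for 0.1 s.
3. the fingers push the lid over (past 1.2 rad) (value of joint lid above 1.2 rad and contact force between the fingers and lid above 0.1 N).
At the end, for the whole second after the job is handed in: the lid is at rest fully open (1.78 rad or more of 1.9), the tab has sprung back, the box stands flat within 20 mm of where it was, and the figure stands upright inside it (value of joint lid above 1.78 rad and velocity of joint lid below 0.05 rad/s and value of joint tab below 0.03 rad and distance of curing_box from where it was at the start of the episode below 0.02 m and angle between curing_box's own z axis and vertical below 0.03 rad and angle between figure's own z axis and vertical below 0.1 rad and linear speed of figure below 0.02 m/s); the robot touches nothing.
It fails at once if the box is shoved or lifted more than 20 mm, or tipped more than 0.12 rad (distance of curing_box from where it was at the start of the episode above 0.02 m or angle between curing_box's own z axis and vertical above 0.12 rad).
It fails at once if the figure in the box is lifted, moved more than 25 mm or knocked over (distance of figure from where it was at the start of the episode above 0.025 m or angle between figure's own z axis and vertical above 0.35 rad).
It fails at once if something else on the table is lifted, moved more than 25 mm or knocked over (distance of any of walker, bust, paint_pot, glue_bottle, model_car, loupe_visor from where it was at the start of the episode above 0.025 m or angle between any of walker, bust, paint_pot, glue_bottle's own z axis and vertical above 0.35 rad).
It also fails if it takes over 38 s, if anything falls off the work surface, if the arm or the gripper's body presses on something with over 40 N, if the wrist force passes 120 N, or if a joint passes its speed limit or range.

## Working session

There is one attempt and no reset: what is moved stays moved. The work goes in short steps, Python scripts to look and compute and a tool call to move; the robot and the scene stay as the last step left them, time stands still between calls to the robot, and variables do not carry over. Pictures are saved under pics/ and viewed, at most 10 in all, crops included, and the job is handed in when it is done.

Besides the shell and the picture viewer there is one more tool, called after "Call:" by a JSON object that holds its "method" and its "body", one argument or row to a line. step_arm: Moves the arm, as the interface text tells. Shifts and turns lie within -1 to 1; 1 stands for 0.025 m of shift or 8 degrees of turn. Its arguments: {"type":"object","properties":{"commands":{"type":"array","items":{"type":"array","items":{"type":"number","minimum":-1,"maximum":1}}},"hand":{"type":"number"},"squeeze":{"type":"number"}},"required":["commands"]}

```bash
mkdir -p pics
cat > h.py <<'E'
import numpy as np, cv2
from scipy.spatial.transform import Rotation as R
from station import ctrl
def rot(o):
    o=np.array(o,float)
    return o if o.shape==(3,3) else (R.from_rotvec(o) if o.size==3 else R.from_quat(o)).as_matrix()
def ray(p,uv):
    f=200/np.tan(np.radians(p["vfov"])/2)
    K=np.array([[f,0,p["cx"]],[0,f,p["cy"]],[0,0,1]])
    x,y=cv2.undistortPoints(np.array([[uv]],float),K,np.array([p["k1"],0,0,0,0.]))[0,0]
    return np.array([x,-y,-1.])
def at_depth(p,uv,d): return np.array(p["position"])+rot(p["orientation"])@(ray(p,uv)*d)
def at_z(p,uv,z):
    r=rot(p["orientation"])@ray(p,uv); o=np.array(p["position"]); return o+r*(z-o[2])/r[2]
Z=dict(tab_press=.096,lid_edge=.104,lid_hinge=.104,curing_box=0,walker=0,bust=0,paint_pot=0,glue_bottle=0,model_car=0,loupe_visor=0,figure=.03)
def save(p,n): cv2.imwrite(f"pics/{n}.png",p["color"][:,:,::-1])
E
python3 - <<'E'
from h import *
for c in("scene","top"):
    p=ctrl.capture(c); save(p,c+"0"); print(c,p["position"],p["orientation"],p["k1"],p["vfov"])
    for n,z in Z.items():
        r=ctrl.mark_of(n,p)
        for m in r[:1]: print(n,round(m["score"],2),np.round(m["centre"]),np.round(at_z(p,m["centre"],z),3))
print(ctrl.state())
E
```

```text
scene [1.76955088 0.22631131 1.08521384] [0.65292495 0.78890224 1.57265755] -0.014591993321702891 46.43839140885283
tab_press 0.56 [353. 198.] [0.479 0.09  0.096]
lid_edge 0.71 [353. 203.] [0.516 0.094 0.104]
lid_hinge 0.89 [348. 230.] [0.656 0.094 0.104]
walker 0.7 [403. 217.] [0.445 0.268 0.   ]
bust 0.45 [313. 212.] [ 0.452 -0.062  0.   ]
paint_pot 0.52 [400. 246.] [0.601 0.264 0.   ]
glue_bottle 0.46 [308. 236.] [ 0.586 -0.054  0.   ]
model_car 0.71 [194. 208.] [ 0.481 -0.516  0.   ]
loupe_visor 0.58 [477. 233.] [0.499 0.525 0.   ]
top [ 0.37521896 -0.00928095  1.44390424] [ 0.08283488 -0.07591671 -1.54345343] -0.06371818360097682 56.80700484936119
tab_press 0.65 [287. 215.] [0.461 0.101 0.096]
lid_edge 0.88 [291. 201.] [0.512 0.086 0.104]
lid_hinge 0.66 [285. 162.] [0.656 0.114 0.104]
curing_box 0.94 [292. 191.] [0.561 0.091 0.   ]
walker 0.71 [250. 223.] [0.431 0.254 0.   ]
bust 0.61 [330. 226.] [ 0.427 -0.063  0.   ]
paint_pot 0.57 [252. 180.] [0.603 0.252 0.   ]
glue_bottle 0.47 [335. 189.] [ 0.575 -0.077  0.   ]
model_car 0.75 [446. 211.] [ 0.5   -0.515  0.   ]
loupe_visor 0.7 [183. 205.] [0.497 0.522 0.   ]
{'clock': 1.2, 'q': array([-1.33350632,  0.61488031, -0.01259132,  1.42343097,  0.00810941,
        1.10341273, -0.04039869]), 'qvel': array([-0.00030385,  0.00056363,  0.00045465, -0.00163118, -0.00042767,
        0.00039229, -0.00027088]), 'joint_efforts': array([-1.42250030e-05, -4.58829331e+01,  2.09075022e-01, -1.66029382e+01,
       -6.09836262e-02,  1.32039344e-02,  3.79069388e-05]), 'tcp_pos': array([0.16945416, 0.62747386, 0.21864275]), 'eef_rot': array([-4.13092122e-01, -3.11428373e+00,  1.22768530e-04]), 'ft_force': array([-0.20452411, -0.88942003,  0.3575837 ]), 'torque': array([-0.05482327,  0.00572518, -0.0046712 ]), 'grip_force': 0.0, 'finger_gap': 0.092840395016149}
```

```bash
python3 - <<'E'
import cv2
a=cv2.imread("pics/top0.png")[120:270,200:380]; b=cv2.imread("pics/scene0.png")[150:290,260:440]
cv2.imwrite("pics/c0.png",cv2.vconcat([cv2.resize(a,(500,300),interpolation=2) if 0 else cv2.resize(a,(360*1,300)),cv2.resize(b,(360,280))]))
E
python3 - <<'E'
from h import *
# box yaw from lid region in the top view, depth-based
p=ctrl.capture("top")
for n in("curing_box","lid","tab"):
    r=ctrl.regions_of(n,p)
    if not r: print(n,"none"); continue
    v,u=np.nonzero(r[0]["pixels"]); d=p["depth"][v,u]
    P=np.array([at_depth(p,(a,b),c) for a,b,c in zip(u,v,d) if c>0])
    lo={"curing_box":.075,"lid":.09,"tab":.085}[n]
    Q=P[(P[:,2]>lo)&(P[:,2]<.125)]
    (c,s,a)=cv2.minAreaRect(Q[:,:2].astype(np.float32)); print(n,r[0]["score"],len(P),np.round(c,3),np.round(s,3),a,np.median(Q[:,2]))
E
```

```text
curing_box 0.69 2911 [0.558 0.092] [0.21 0.19] 1.3727694749832153 0.1091933759272008
lid 0.67 3037 [0.559 0.092] [0.21 0.19] 1.4467895030975342 0.1100481620016045
tab none
```

View pics/c0.png

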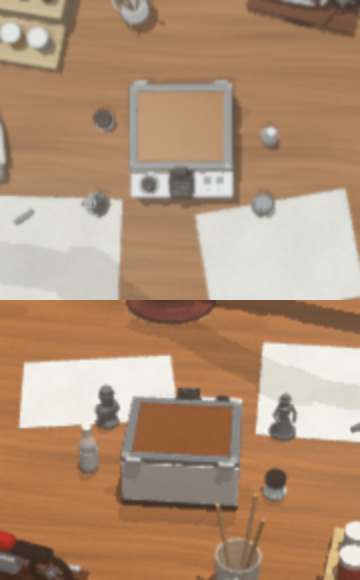

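The pictures show the box nearly square to the world, with the tab at about (291, 211) in the top view. The walker and pot stand on its left, the bust and glue bottle on its right. Next I measure the tab and the tool axes.

Run:
```python
from h import *
p=ctrl.capture("top")
g=p["color"].astype(int).sum(2)//3
print(g[198:224,278:304:1])
for r in range(200,222): print(r,np.round(at_z(p,(290,r),.096),3),end=" ")
s=ctrl.state(); print(R.from_rotvec(s["eef_rot"]).as_matrix().round(3))
for i in range(3):
    p=ctrl.capture("top" if i<2 else "scene")
    for n in("tab_press","lid_edge","lid_hinge"):
        m=ctrl.mark_of(n,p)
        if m: print(n,round(m[0]["score"],2),at_z(p,m[0]["centre"],Z[n]).round(3))
```

```text
[[156 156 156 155 155 155 155 155 155 155 154 155 154 154 153 153 153 152
  152 153 152 152 152 152 151 151]
 [153 154 154 154 154 154 154 154 153 153 154 154 153 153 153 153 152 152
  151 152 151 151 151 150 150 150]
 [141 142 143 144 145 146 145 146 146 145 145 146 145 146 146 146 146 145
  144 146 145 146 145 143 142 143]
 [158 157 158 159 159 160 159 160 159 155 156 156 156 156 156 156 156 156
  155 156 156 156 155 153 154 154]
 [163 164 163 164 164 164 164 163 162 161 159 159 159 159 158 159 161 163
  162 162 162 161 161 162 161 161]
 [161 160 161 160 160 161 160 160 156 138 132 132 132 131 130 133 160 163
  163 163 162 163 163 162 163 163]
 [138 138 138 137 136 137 134 131 127 111 105 105 105 104 102 101 128 131
  133 138 140 140 140 139 138 137]
 [147 147 146 147 146 143 129 104  98  94  97  98  97  97  92  80  88  91
   99 130 154 155 146 146 147 156]
 [164 164 165 164 164 163 152 104  89  92  95  95  96  97  96  73  72  82
  115 172 209 204 170 165 179 209]
 [209 212 213 213 212 205 166 101  84  84  82  80  79  81  79  71  74  85
  118 186 223 224 214 212 212 222]
 [198 222 
[... 1949 characters left out ...]
] 209 [0.483 0.09  0.096] 210 [0.48  0.09  0.096] 211 [0.476 0.09  0.096] 212 [0.472 0.09  0.096] 213 [0.469 0.09  0.096] 214 [0.465 0.09  0.096] 215 [0.461 0.09  0.096] 216 [0.458 0.09  0.096] 217 [0.454 0.089 0.096] 218 [0.45  0.089 0.096] 219 [0.447 0.089 0.096] 220 [0.443 0.089 0.096] 221 [0.439 0.089 0.096] [[-0.965  0.261 -0.   ]
 [ 0.261  0.965 -0.   ]
 [ 0.    -0.    -1.   ]]
tab_press 0.51 [0.464 0.104 0.096]
lid_edge 0.98 [0.499 0.083 0.104]
lid_hinge 0.9 [0.656 0.104 0.104]
tab_press 0.46 [0.463 0.097 0.096]
lid_edge 0.57 [0.504 0.078 0.104]
lid_hinge 0.22 [ 0.549 -0.067  0.104]
tab_press 0.63 [0.477 0.089 0.096]
lid_edge 0.98 [0.51  0.1   0.104]
lid_hinge 0.76 [0.654 0.099 0.104]
```

Call:
{"method": "step_arm", "body": {
  "commands": [
    [0, 0, 0, -1],
    [0, 0, 0, -1.0],
    [-1, -1, 0, 0],
    [-1, -1, 0, 0],
    [-1, -1, 0, 0]
  ],
  "hand": -1
}}

```text
clock: 2.68
tcp_pos: [0.2464, 0.5529, 0.2187]
eef_rot: [-0.024, 3.141, 0.0]
ft_force: [-0.5, 0.2, 0.4]
finger_gap: 0.0476
grip_force: 0.0
```

Call:
{"method": "step_arm", "body": {
  "commands": [
    [-1, -1, 0, 0],
    [-1, -1, 0, 0],
    [-1, -1, 0, 0],
    [-1, -1, 0, 0],
    [-1, -1, 0, 0]
  ]
}}

```text
clock: 3.3
tcp_pos: [0.3734, 0.4298, 0.2188]
eef_rot: [-0.024, 3.141, 0.0]
ft_force: [-0.3, 0.4, -0.9]
finger_gap: 0.0011
grip_force: 0.0
```

Call:
{"method": "step_arm", "body": {
  "commands": [
    [-1, -1, 0, 0],
    [-1, -1, 0, 0],
    [-0.5, -1, 0, 0],
    [-0.5, -1, 0, 0],
    [0, -1, 0, 0]
  ]
}}

```text
clock: 3.92
tcp_pos: [0.4507, 0.3056, 0.2187]
eef_rot: [-0.022, 3.141, -0.0]
ft_force: [-0.1, 0.2, -0.1]
finger_gap: 0.0006
grip_force: 0.0
```

Call:
{"method": "step_arm", "body": {
  "commands": [
    [0, -1, 0, 0],
    [0, -1, 0, 0],
    [0, -1, 0, 0],
    [0, 0, 0, 0],
    [0, 0, 0, 0]
  ]
}}

```text
clock: 4.55
tcp_pos: [0.4506, 0.2332, 0.2189]
eef_rot: [-0.026, 3.141, 0.002]
ft_force: [0.6, -0.3, 0.6]
finger_gap: 0.0007
grip_force: 0.0
```

Call:
{"method": "step_arm", "body": {
  "commands": [
    [-0.2, -1, 0, 0],
    [-0.2, -1, 0, 0],
    [-0.2, -1, 0, 0],
    [-0.2, -1, 0, 0],
    [0, -1, 0, 0]
  ]
}}

```text
clock: 5.18
tcp_pos: [0.4732, 0.1082, 0.2187]
eef_rot: [-0.028, 3.141, 0.002]
ft_force: [-0.0, 0.6, -0.5]
finger_gap: 0.0007
grip_force: 0.0
```

Call:
{"method": "step_arm", "body": {
  "commands": [
    [0, -0.7, 1, 0],
    [0, 0, 1, 0],
    [0, 0, 1, 0],
    [0, 0, 0, 0]
  ]
}}

```text
clock: 5.68
tcp_pos: [0.4718, 0.0909, 0.1423]
eef_rot: [0.028, -3.138, 0.0]
ft_force: [-0.1, -0.1, 0.1]
finger_gap: 0.0004
grip_force: 0.0
```

Run:
```python
from h import *
q=[]
for c,(x0,y0) in(("top",(230,140)),("scene",(270,140))):
    p=ctrl.capture(c); q.append(cv2.resize(p["color"][y0:y0+100,x0:x0+130,::-1],(520,400)) if 0 else cv2.resize(p["color"][y0:y0+100,x0:x0+130,::-1],(390,300)))
    for n in("tab_press","lid_edge","lid_hinge"):
        m=ctrl.mark_of(n,p)
        if m: print(c,n,round(m[0]["score"],2),at_z(p,m[0]["centre"],Z[n]).round(3))
cv2.imwrite("pics/c1.png",cv2.hconcat(q)); print(ctrl.state()["tcp_pos"],ctrl.state()["ft_force"])
```

```text
top tab_press 0.59 [ 0.557 -0.064  0.096]
top lid_edge 0.95 [0.493 0.072 0.104]
top lid_hinge 0.8 [0.66  0.097 0.104]
scene tab_press 0.62 [0.473 0.082 0.096]
scene lid_edge 0.7 [0.502 0.099 0.104]
scene lid_hinge 0.77 [0.649 0.096 0.104]
[0.47328332 0.08980715 0.14435982] [-0.37386521 -0.25438147 -0.72122464]
```

View pics/c1.png

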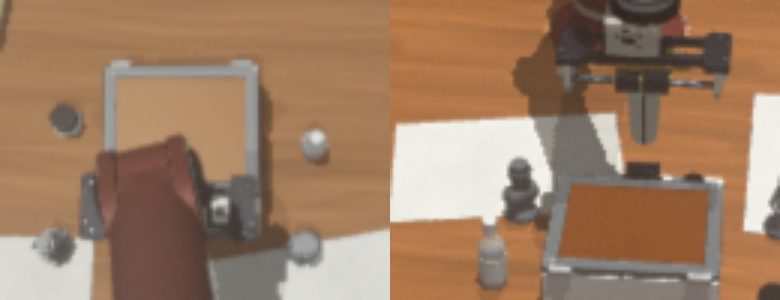

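The scene picture (right half) shows the closed fingertips at about x=643, directly over the tab hook at (643, 170). They are lined up, so I go down.

Call:
{"method": "step_arm", "body": {
  "commands": [
    [0, 0, 0.8, 0],
    [0, 0, 0.7, 0],
    [0, 0, 0.1, 0],
    [0, 0, 0, 0]
  ]
}}

```text
clock: 6.58
tcp_pos: [0.4732, 0.0897, 0.1041]
eef_rot: [-0.024, 3.141, 0.0]
ft_force: [0.7, 0.4, -0.0]
finger_gap: 0.0003
grip_force: 0.0
```

Call:
{"method": "step_arm", "body": {
  "commands": [
    [0, 0, 0.15, 0],
    [0, 0, 0.15, 0],
    [0, 0, 0, 0]
  ]
}}

```text
clock: 6.95
tcp_pos: [0.4728, 0.0897, 0.0962]
eef_rot: [0.024, -3.141, -0.0]
ft_force: [-1.2, -0.0, 1.0]
finger_gap: 0.0003
grip_force: 0.4
```

Call:
{"method": "step_arm", "body": {
  "commands": [
    [0, 0, 0.12, 0],
    [0, 0, 0.1, 0],
    [0, 0, 0, 0]
  ]
}}

```text
clock: 7.32
tcp_pos: [0.4691, 0.0895, 0.0907]
eef_rot: [0.025, -3.134, 0.001]
ft_force: [-6.1, -0.5, 11.3]
finger_gap: 0.0006
grip_force: 5.6
```

Run:
```python
from h import *
q=[]
for c,(x0,y0) in(("top",(230,140)),("scene",(270,140))):
    p=ctrl.capture(c); q.append(cv2.resize(p["color"][y0:y0+100,x0:x0+130,::-1],(390,300)))
    r=ctrl.regions_of("lid",p)
    if r:
        v,u=np.nonzero(r[0]["pixels"]); P=np.array([at_depth(p,(a,b),p["depth"][b,a]) for a,b in zip(u,v)])
        for x in(.5,.53,.56,.6,.64):
            k=abs(P[:,0]-x)<.01; print(c,x,k.sum(),np.median(P[k,2]).round(3) if k.any() else 0)
cv2.imwrite("pics/c2.png",cv2.hconcat(q)); print(ctrl.state()["tcp_pos"],ctrl.state()["ft_force"])
```

```text
top 0.5 16 0.143
top 0.53 132 0.138
top 0.56 275 0.13
top 0.6 273 0.122
top 0.64 269 0.113
scene 0.5 32 0.149
scene 0.53 293 0.145
scene 0.56 286 0.136
scene 0.6 308 0.124
scene 0.64 307 0.112
[0.46931026 0.08954738 0.09096095] [-6.30304984e+00 -9.48760414e-03  9.76027835e+00]
```

View pics/c2.png

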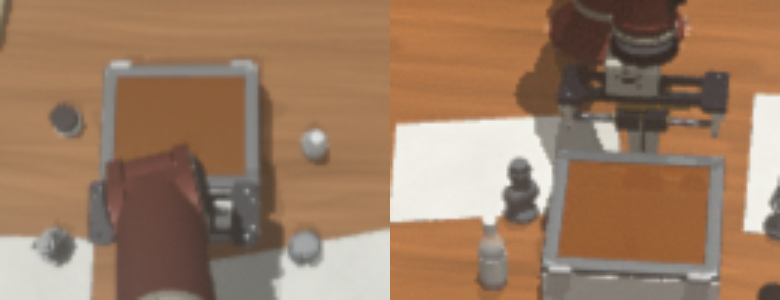

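The latch is free and the lid is rising, with its surface at about 0.3 rad. I withdraw up and forward.

Call:
{"method": "step_arm", "body": {
  "commands": [
    [0.1, 0, -0.5, 0],
    [0.3, 0, -0.5, 0],
    [0.3, 0, -0.6, 0],
    [0, 0, -0.6, 0],
    [0, 0, 0, 0]
  ]
}}

```text
clock: 8.15
tcp_pos: [0.456, 0.0895, 0.1472]
eef_rot: [-0.024, 3.138, 0.001]
ft_force: [-0.1, -0.0, -0.4]
finger_gap: 0.0005
grip_force: 0.0
```

Call:
{"method": "step_arm", "body": {
  "commands": [
    [0, 0, 0, 0],
    [0, 0, 0, 0],
    [0, 0, 0, 0],
    [0, 0, 0, 0]
  ]
}}

```text
clock: 8.65
tcp_pos: [0.4552, 0.0893, 0.1454]
eef_rot: [0.024, -3.141, 0.0]
ft_force: [-0.1, 0.8, 0.9]
finger_gap: 0.0008
grip_force: 0.0
```

```bash
cat > lid.py <<'E'
from h import *
for c in("top","scene"):
    p=ctrl.capture(c)
    r=ctrl.regions_of("lid",p)
    if r:
        v,u=np.nonzero(r[0]["pixels"]); P=np.array([at_depth(p,(a,b),p["depth"][b,a]) for a,b in zip(u,v)])
        P=P[(P[:,2]>.1)&(P[:,2]<.28)&(abs(P[:,1]-.092)<.1)]
        q=P[:,[0,2]]; d=np.linalg.svd(q-np.median(q,0),full_matrices=0)[2][0]
        print(c,len(P),"slope",np.degrees(np.arctan2(d[1],-d[0])).round(1),"x",np.percentile(P[:,0],[2,98]).round(3),"z",np.percentile(P[:,2],[2,98]).round(3))
s=ctrl.state(); print(s["clock"],s["tcp_pos"],s["ft_force"])
E
python3 lid.py
```

```text
top 1842 slope 28.5 x [0.522 0.657] z [0.109 0.182]
scene 2622 slope -151.5 x [0.526 0.66 ] z [0.106 0.18 ]
8.85 [0.45531734 0.08936034 0.14558031] [-0.96538942 -0.00912732  0.36559613]
```

The lid stands at about 0.5 rad with its front edge at x≈.522, z≈.175. I push it along its arc.

Call:
{"method": "step_arm", "body": {
  "commands": [
    [-1, 0, 0, 0],
    [-1, 0, 0, 0],
    [-0.4, 0, -0.1, 0],
    [-0.35, 0, -0.5, 0],
    [-0.3, 0, -0.5, 0]
  ]
}}

```text
clock: 9.48
tcp_pos: [0.5248, 0.0907, 0.1723]
eef_rot: [0.026, -3.126, 0.002]
ft_force: [-7.4, -0.2, 5.5]
finger_gap: 0.0005
grip_force: 3.9
```

Call:
{"method": "step_arm", "body": {
  "commands": [
    [-0.3, 0, -0.4, 0],
    [-0.3, 0, -0.4, 0],
    [-0.4, 0, -0.3, 0],
    [-0.4, 0, -0.3, 0],
    [-0.4, 0, -0.2, 0]
  ]
}}

```text
clock: 10.1
tcp_pos: [0.5776, 0.0911, 0.2134]
eef_rot: [-0.024, 3.141, -0.0]
ft_force: [-0.3, 0.3, 0.8]
finger_gap: 0.0006
grip_force: 0.2
```

```bash
python3 lid.py
```

```text
top 42 slope 66.9 x [0.591 0.655] z [0.114 0.249]
scene 2898 slope -112.7 x [0.598 0.659] z [0.106 0.245]
10.3 [0.57670482 0.09105341 0.21279824] [ 0.52802523 -0.33673315 -0.00400377]
```

Call:
{"method": "step_arm", "body": {
  "commands": [
    [-0.4, 0, 0, 0],
    [-0.4, 0, 0, 0],
    [-0.4, 0, 0, 0],
    [-0.4, 0, 0, 0],
    [-0.4, 0, 0, 0]
  ]
}}

```text
clock: 10.92
tcp_pos: [0.6273, 0.092, 0.213]
eef_rot: [0.024, -3.141, 0.0]
ft_force: [0.0, -0.3, -0.1]
finger_gap: 0.0004
grip_force: 0.1
```

Call:
{"method": "step_arm", "body": {
  "commands": [
    [-0.4, 0, 0, 0],
    [-0.4, 0, 0, 0],
    [-0.4, 0, 0, 0],
    [-0.4, 0, 0, 0],
    [-0.3, 0, 0, 0]
  ]
}}

```text
clock: 11.55
tcp_pos: [0.6747, 0.0927, 0.213]
eef_rot: [0.024, -3.141, 0.0]
ft_force: [-0.4, -1.3, -0.5]
finger_gap: 0.0006
grip_force: 0.1
```

```bash
python3 lid.py
```

```text
top 235 slope -71.5 x [0.649 0.701] z [0.108 0.252]
scene 1793 slope -71.7 x [0.658 0.709] z [0.105 0.25 ]
11.75 [0.67419981 0.09271354 0.21311658] [-0.21658966  0.4336259  -0.29983837]
```

Call:
{"method": "step_arm", "body": {
  "commands": [
    [-0.2, 0, 0, 0],
    [-0.2, 0, 0, 0],
    [0, 0, 0, 0]
  ]
}}

```text
clock: 12.12
tcp_pos: [0.6768, 0.0929, 0.2129]
eef_rot: [0.025, -3.123, 0.002]
ft_force: [-15.1, -1.2, 7.9]
finger_gap: 0.0005
grip_force: 8.4
```

Firm contact with the stop. I back away clear of everything.

Call:
{"method": "step_arm", "body": {
  "commands": [
    [0.5, 0, 0, 0],
    [1, 0, 0, 0],
    [1, 0, 0, 0],
    [1, 0, -0.5, 0],
    [1, 0, -0.5, 0]
  ]
}}

```text
clock: 12.75
tcp_pos: [0.5711, 0.0912, 0.2387]
eef_rot: [-0.024, 3.141, 0.0]
ft_force: [-0.1, 0.1, -0.2]
finger_gap: 0.0005
grip_force: 0.0
```

Call:
{"method": "step_arm", "body": {
  "commands": [
    [1, 0, -0.5, 0],
    [1, 0, -0.5, 0],
    [1, 0, 0, 0],
    [0, 0, 0, 0],
    [0, 0, 0, 0]
  ]
}}

```text
clock: 13.38
tcp_pos: [0.4976, 0.09, 0.2635]
eef_rot: [-0.024, 3.14, 0.0]
ft_force: [0.2, -0.2, 0.1]
finger_gap: 0.0004
grip_force: 0.0
```

```bash
python3 lid.py
python3 - <<'E'
from h import *
q=[]
for c,(x0,y0) in(("top",(230,130)),("scene",(270,130))):
    p=ctrl.capture(c); q.append(cv2.resize(p["color"][y0:y0+110,x0:x0+130,::-1],(390,330)))
cv2.imwrite("pics/c3.png",cv2.hconcat(q))
E
```

```text
top 1443 slope -71.1 x [0.646 0.705] z [0.108 0.252]
scene 1800 slope -71.7 x [0.658 0.709] z [0.105 0.25 ]
13.575 [0.49728253 0.08996669 0.26285064] [ 0.17137617  0.22387637 -0.37060073]
```

View pics/c3.png

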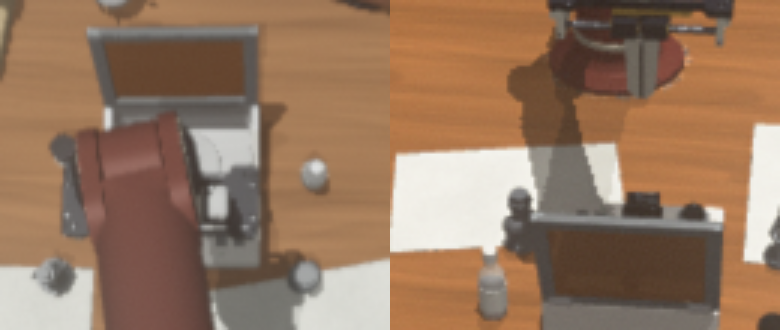

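The lid leans back on its stop at about 1.89 rad (top view, around (175, 65)). The tab is up at (643, 203), the box is in place and the arm is clear.

```bash
python3 -c "
from station import ctrl; print(ctrl.job_done())"
```

```text
the job is handed in; nothing more can be done
None
```

The curing box is open: the tab released the lid, and I pushed it over to its stop at about 1.89 rad. In the last pictures the tab is back up, the box and the neighbouring things in view look undisturbed and the arm is clear; I did not check the figure inside the box, and the hand-in returned no verdict.

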